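Back off the tap gas regulator and lock it again

TASK

The beer is pouring too foamy: on the gas regulator, swing the lock ring's lever to loosen it, turn the T-bar adjuster anticlockwise until its pointer lines up with the fixed setting mark, then tighten the lock ring again. Make it snug by feel but do not overstrain it, and leave the things standing around it alone.

Things in the scene. Friction and masses are not known exactly. Their poses are not given: they have to be found in the camera images.
- axis (a point): Point on the vertical axis shared by regulator, lock ring and adjuster, 96 mm above the counter. The frame turns with the regulator, whose copper body (round, 104 mm wide at the foot, 50 mm high) is bolted to the counter. A gauge (52 mm wide, 45 mm high) stands 88 mm to its +y, a pipe stub ends 81 mm to its -y.
- lever (a point): Middle of the round upright grip post on the brass lock ring's lever, 95 mm from the axis: 16 mm thick, top 16 mm above; an 11 mm bar 28 mm below joins it to the ring. Push at the post square to the lever: 3 to 6 N breaks it free, 1 to 2 N runs it loose, 10 to 13 N is snug, under 8 N too loose, over 16 N overstrained. Judge it while the lever moves: at rest friction holds it and the reading drops.
- lock_ring (a joint): Lock ring angle, rad; grows anticlockwise from above, which loosens it; the ring climbs 8 mm per rad. Starts clamped near 0; stop at 1.4; loose at any setting from 1.0 on. Stays where left. Turned back it bites at an angle not known beforehand, sooner the more the adjuster was turned anticlockwise: its starting angle then overstrains it. Beyond the bite the push rises 1 N per 3 mm at the post.
- bar (a point): Centre of the adjuster's T-bar, 145 mm above the counter on the axis (it rises 3.5 mm per rad turned anticlockwise): an upright aluminium bar 54 mm long (x of this frame, which is also the direction of the pointer), 12 mm thick (y), 30 mm high, on a 20 mm stem. Free space around it down to the pointer disc, whose top lies 50 mm below this point.
- adjuster (a joint): Angle of the adjuster, rad, growing anticlockwise seen from above; starts within 0.15 of 0. The clamped lock ring blocks it; loosened, it turns with about 0.12 N m and stays where it is left. The mark is 0.8 to 1.45 rad anticlockwise of the start.
- pointer (a point): Tip of the steel pointer on the adjuster's disc: 50 mm from the axis, 53 mm below the T-bar's centre, level with the mark's tip. Turns with the T-bar.
- mark_tip (a point): Tip of the setting mark: a fixed steel upright, 12 mm wide and 96 mm high, 63 mm from the axis at the side away from the lever, with a small tooth pointing inwards. This point is 50 mm from the axis, at the tooth's inner end, and coincides with the pointer's point when set right. Do not touch it.
- washer: Thrust washer hidden under the 76 mm wide lock ring, through which the ring clamps the adjuster; cannot be touched. Origin on the axis at the counter.
- screw_lift: The adjuster as a whole (screw, flange, disc, pointer and T-bar). Origin on the axis at the counter.
- jug: White plastic measuring mug, 90 mm wide, 130 mm high, with handle; loose bystander about 0.25 m to the regulator's left. Origin under its centre.
- carton: White carton 110 x 150 x 70 mm high, loose bystander about 0.27 m to the regulator's right. Origin under its centre.
- coasters: Round stack of cork coasters, 94 mm wide, 30 mm high, loose bystander nearer the robot on the right. Origin under its centre.
Things that resemble listed ones, but are neither listed nor needed, are in the scene too. There is more than one size of the part that bears axis; the job needs the middle-sized. Leave any pink look-alike of the part that bears mark_tip alone.

How it is judged:
By the outcome, as a careful person would: the job done as asked, in the order asked, and still so for the second after the job is handed in, with the robot touching nothing.
It also fails if it takes over 64 s, if anything falls off the work surface, if the arm or the gripper's body presses on something with over 40 N, if the wrist force passes 120 N, or if a joint passes its speed limit or range.

ROBOT

A 7-joint arm with a two-finger parallel gripper is mounted at the origin on the work surface. World frame = base frame: x ahead of the robot, y to its left, z up, the work surface at z = 0. Lengths are in mm, angles in rad, forces in N, time in s.
With the tool pointing down it reaches from about 425 to 875 mm from the base axis. Payload 8.4 kg.
Tool frame: the origin (TCP) lies at the very end of the fingers, on their centre line; the grasp point (between the pads) lies 19 mm behind it (env.pinch_z is the distance from the TCP to the grasp point, in mm); z points along the fingers, y is the direction in which the jaws open and shut (so a half turn about z gives the same grasp; the last joint's range is limited). The gripper opens to 85 mm and grips with 20 to 120 N. Pads are 22 mm wide; open, the fingers measure 114 mm over their backs; the gripper's body (76 mm by 85 mm) begins 54 mm behind the grasp point. The pads swing forward as they close: fully open they stand 13 mm farther back than shut.
Start: joints at [-1.374, 0.333, 0.04, 1.465, -0.013, 1.343, -0.059], TCP at [189.48, 621.741, 231.308] pointing down, gripper open.
Joint ranges: [-2.58, 2.58], [-0.38, 2.09], [-1.3, 1.39], [0.25, 2.4], [-1.5, 4.64], [0.08, 2.09], [-2.65, 2.65]. Speed limits (rad/s): [2.22, 2.22, 2.79, 2.79, 3.14, 3.14, 3.14].

INTERFACE

Orientations are given as a unit quaternion [x, y, z, w].
In Python, from station import readout, eyes, workorder, env gives the robot as it stands.
- The arm moves only by the tool jog_arm, never from a script. Its argument "steps" is a list that holds one entry, the list of rows, each a list of 7 numbers: the shift along the tool's x, y, z normalised to -1 to 1, where 1 is 0.05 m, then the turn, a rotation vector about the tool's x, y, z normalised to -1 to 1, where 1 is 0.15 rad, then the closure, from 0 (fully open) to 1 (shut). A call has 1 to 12 rows; each row shifts and turns the pose as measured when the row begins, along the tool's axes as they then stand; what a row does not reach is not made up. A row lasts 1/8 s, in which the tool goes at most 62.5 mm and 10.7 degrees, less where a joint would pass 70% of its speed; a pose out of reach is approached as far as the arm can. A call with a number of a shift or a turn outside -1 to 1 is refused whole. A call with a gripper value outside its range is refused whole. The fingers move at their own pace and stop on an object; "grip_force" is the grip in N (left out, the last holds). Time passes only in rows, so rows that do not move let the fingers close. It gives the time, the measured TCP pose, the force and the opening at its end, in the units of the state.
- readout.get_state(): the state, without advancing time (a new reading comes with each control period).
- eyes.read_camera(name): name is "scene" or "top"; returns a dict with "image" (420x560x3 uint8, blue, green, red), "intrinsics" (3x3 intrinsics, pixels), "view" (4x4, takes a point from world to camera coordinates). Camera axes: x right, y down, z forward; pixel columns grow to the right and rows downward; lengths in mm; the calibration is good to about 2 mm. A picture is of the moment at which its call begins. There is no depth.
- workorder.sign_off(): hands the job in, once; it reports no verdict.
The state is a dict: "clock": time; "joint_positions": joint angles; "dq": joint speeds; "tau": joint torques, N m; "tcp_pos": TCP position; "orientation": TCP orientation; "wrist_force": force on the tool from outside, world axes, zero at the start; "torque": the same for the moment, N m; "gripper_width": opening from 0.0 (shut) to 1.0 (fully open).
Only numpy, scipy, OpenCV 4.12 (cv2) and the standard library are available. Lean on these libraries where they do the work, as an engineer would, in place of code of your own. Each camera call takes 0.05 s, during which the arm holds its last target. There are 200 camera calls.

## Working session

There is one attempt and no reset: what is moved stays moved. The work goes in short steps, Python scripts to look and compute and a tool call to move; the robot and the scene stay as the last step left them, time stands still between calls to the robot, and variables do not carry over. Pictures are saved under pics/ and viewed, about 8 in all and at most 12, crops included, and the job is handed in when it is done.

Besides the shell and the picture viewer there is one more tool, called after "Emit:" in YAML: its name, and indented under it one key for each argument. jog_arm: Moves the arm, as the interface text tells. Its arguments: {"type":"object","properties":{"steps":{"type":"array","items":{"type":"array","items":{"type":"array","items":{"type":"number","minimum":-1,"maximum":1}}}},"grip_force":{"type":"number"}},"required":["steps"]}

```bash
mkdir -p pics; ls; python3 - <<'E'
from station import readout, eyes, workorder, env
import cv2,numpy as np
for n in("scene","top"):
    c=eyes.read_camera(n); cv2.imwrite(f"pics/{n}0.png",c["image"]); print(n,c["intrinsics"],c["view"])
print(readout.get_state(), env.pinch_z)
E
```

```text
pics
scene [[483.63706951   0.         279.05601963]
 [  0.         483.63706951 204.1832835 ]
 [  0.           0.           1.        ]] [[-3.65544390e-01  9.30742198e-01  9.81116871e-03  2.03781439e+02]
 [ 5.79768955e-01  2.35922254e-01 -7.79877329e-01 -1.86172535e+02]
 [-7.28179413e-01 -2.79391572e-01 -6.25855488e-01  1.64677888e+03]
 [ 0.00000000e+00  0.00000000e+00  0.00000000e+00  1.00000000e+00]]
top [[507.89871988   0.         282.03504872]
 [  0.         507.89871988 216.06827369]
 [  0.           0.           1.        ]] [[-1.15792553e-02 -9.99663369e-01 -2.32178618e-02  4.05613517e-01]
 [-9.93630612e-01  1.41060067e-02 -1.11799944e-01  4.83797911e+02]
 [ 1.12089820e-01  2.17754181e-02 -9.93459462e-01  1.45435034e+03]
 [ 0.00000000e+00  0.00000000e+00  0.00000000e+00  1.00000000e+00]]
{'clock': 0.1, 'joint_positions': array([-1.37420603,  0.33383573,  0.03986591,  1.46616325, -0.01341223,
        1.34328989, -0.058513  ]), 'dq': array([ 0.00176039, -0.00045302, -0.00146804, -0.00075515, -0.00023372,
       -0.00012625, -0.0011757 ]), 'tau': array([ 4.79326816e-03, -6.60018539e+01,  1.37067486e+00, -4.06465960e+01,
        1.71356538e-02,  8.93777440e-03,  3.07249923e-05]), 'tcp_pos': array([189.37033187, 621.3844316 , 230.52259666]), 'orientation': array([ 1.47368480e-01,  9.89081402e-01, -7.12205934e-04, -6.50953928e-05]), 'wrist_force': array([ 0.10877229,  0.17081512, -1.64050934]), 'torque': array([ 0.00902322, -0.04438468, -0.04148358]), 'gripper_width': 0.9988338181493343} 18.700000000000003
```

View pics/scene0.png

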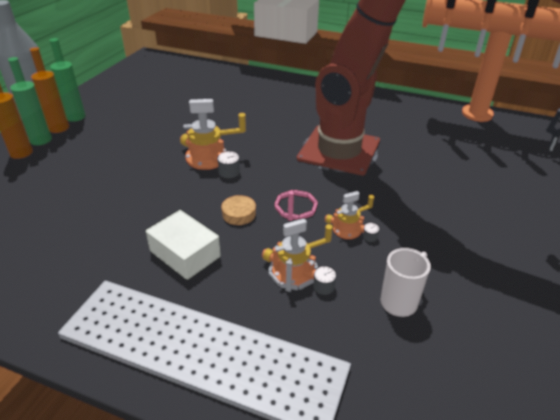

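View pics/top0.png

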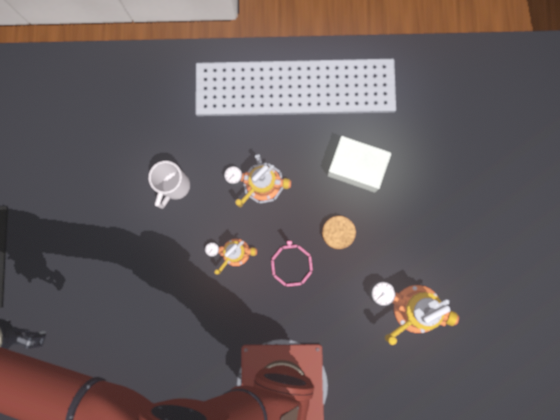

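Two cameras show three regulators. The middle-sized one is at top (265,183) and scene (293,258), with its lever post at top (239,203) and scene (328,232). I'll zoom in on it.

```bash
cat > h.py <<'E'
from station import readout, eyes, workorder, env
import cv2,numpy as np
from scipy.optimize import least_squares
def cams(): return {n:eyes.read_camera(n) for n in("scene","top")}
def proj(c,P):
    P=np.atleast_2d(P); v=c["view"]; q=P@v[:3,:3].T+v[:3,3]; q=q@c["intrinsics"].T; return q[:,:2]/q[:,2:]
def atz(c,uv,z):
    v=c["view"];R,t=v[:3,:3],v[:3,3]; d=R.T@np.linalg.solve(c["intrinsics"],[*uv,1]); o=-R.T@t
    return o+d*(z-o[2])/d[2]
def crop(c,u,v,w,h,s): return cv2.resize(c["image"][v:v+h,u:u+w],None,fx=s,fy=s,interpolation=cv2.INTER_CUBIC)
E
python3 - <<'E'
from h import *
c=cams()
a=crop(c["top"],220,145,80,70,5); b=crop(c["scene"],255,215,90,85,4.7)
h=max(a.shape[0],b.shape[0]); f=lambda i:cv2.copyMakeBorder(i,0,h-i.shape[0],0,0,cv2.BORDER_CONSTANT)
o=np.hstack([f(a)[:, :385],f(b)[:,:415]]);cv2.imwrite("pics/c1.png",o);print(o.shape)
for n,uv,z in(("top",(265,183),145),("top",(239,203),112),("scene",(294,228),160),("scene",(328,227),112)):print(n,atz(c[n],uv,z))
E
```

```text
(400, 800, 3)
top [561.13584643  36.63792514 145.        ]
top [512.1983182  110.78215933 112.        ]
scene [606.94923605  53.91793169 160.        ]
scene [521.31947246 111.3935617  112.        ]
```

View pics/c1.png

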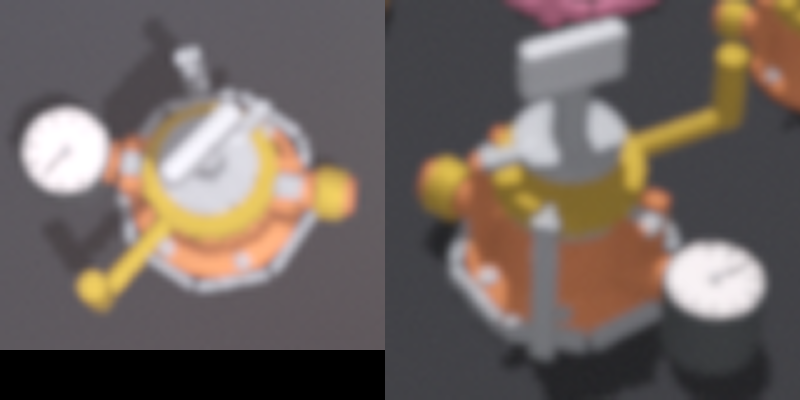

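```bash
python3 - <<'E'
from h import *
c=cams()
T=lambda x,y:(220+x/5-.4,145+y/5-.4); S=lambda x,y:(255+(x-385)/4.7-.4,215+y/4.7-.4)
obs=[("top",T(201,141),160,0,'a'),("top",T(97,286),112,95,'l'),("top",T(186,56),96,63,'m'),("top",T(261,107),92,50,'p'),("top",T(237,102),160,27,'p'),("top",T(167,178),160,-27,'p'),
("scene",S(573,38),160,0,'a'),("scene",S(732,50),112,95,'l'),("scene",S(545,213),96,63,'m'),("scene",S(483,157),92,50,'p')]
def pt(p,z,r,k):
    a={'a':0,'l':p[2],'m':p[3],'p':p[4]}[k]; return [p[0]+r*np.cos(a),p[1]+r*np.sin(a),z]
f=lambda p:np.concatenate([proj(c[n],pt(p,z,r,k))[0]-uv for n,uv,z,r,k in obs])
s=least_squares(f,[570,50,2.2,0.3,-.8]);p=s.x
print(p,p[3]-p[4]);print(s.fun.reshape(-1,2).round(1))
for o in obs:
    if o[2]!=160: print(o[0],o[4],atz(c[o[0]],o[1],o[2])-[p[0],p[1],0])
E
```

```text
[ 5.85913591e+02  4.94597579e+01  2.43129035e+00  1.57915127e-01
 -7.72401681e-01] 0.9303168080158063
[[ 0.   0.2]
 [-0.2  0.6]
 [ 0.9 -0. ]
 [ 1.9 -1. ]
 [-0.2  0.8]
 [-0.1 -0. ]
 [ 0.7 -0.8]
 [ 0.5 -0.1]
 [ 0.6  1. ]
 [-0.3  1.4]]
top l [-70.36890813  61.31542003 112.        ]
top m [62.19189334 12.43069195 96.        ]
top p [ 33.06432028 -29.47797388  92.        ]
scene l [-71.16833735  61.01818189 112.        ]
scene m [59.85286031  7.64199531 96.        ]
scene p [ 31.10126488 -36.14422833  92.        ]
```

Emit:
jog_arm:
  steps:
    - [[0,0,0,0,0,0.95,0.6],[0,0,0,0,0,0.95,0.6],[0,0,0,0,0,0.95,0.6],[-0.9,-0.3,0,0,0,0,0.6],[-0.9,-0.3,0,0,0,0,0.6],[-0.9,-0.3,0,0,0,0,0.6],[-0.9,-0.3,0,0,0,0,0.6],[-0.9,-0.3,0,0,0,0,0.6]]

```text
clock: 1.3
tcp_pos: [306.0, 411.6, 229.6]
orientation: [0.358, 0.934, -0.001, -0.0]
wrist_force: [0.7, 0.0, 0.6]
gripper_width: 0.4
```

```bash
cat >> h.py <<'E'
AX=np.array([586,49.5]); L0=2.431
def rel(target,yaw_deg=None):
    "remaining shift in tool axes (mm), yaw error as tool rz (rad); prints state"
    from scipy.spatial.transform import Rotation as R
    s=readout.get_state(); M=R.from_quat(s["orientation"]).as_matrix(); p=np.array(s["tcp_pos"])
    y=np.degrees(np.arctan2(M[1,1],M[0,1])); 
    print("t",round(s["clock"],2),"p",p.round(1),"yaw",round(y,1),"tilt",M[:,2].round(3),"F",np.round(s["wrist_force"],1),"M",np.round(s["torque"],2),"w",round(s["gripper_width"],3),"q7",round(s["joint_positions"][6],2))
    if target is not None: print("tool shift mm",(M.T@(np.array(target)-p)).round(1))
    if yaw_deg is not None: print("rz rad",round(-np.radians((yaw_deg-y+90)%180-90),3))
    return s,M,p
E
python3 -c "
from h import *
rel([514,111.5,180],49.3)"
```

```text
t 1.3 p [306.  411.6 229.6] yaw 48.1 tilt [-0.001 -0.001 -1.   ] F [0.7 0.  0.6] M [-0.   -0.07  0.  ] w 0.4 q7 -0.17
tool shift mm [-355.3  -84.3   49.6]
rz rad -0.021
```

Emit:
jog_arm:
  steps:
    - [[-0.88,-0.21,0,0,0,-0.1,0.6],[-0.88,-0.21,0,0,0,0,0.6],[-0.88,-0.21,0,0,0,0,0.6],[-0.88,-0.21,0,0,0,0,0.6],[-0.88,-0.21,0.2,0,0,0,0.6],[-0.88,-0.21,0.2,0,0,0,0.6],[-0.88,-0.21,0.2,0,0,0,0.6],[-0.88,-0.21,0.2,0,0,0,0.6],[0,0,0,0,0,0,0.6]]

```text
clock: 2.42
tcp_pos: [523.2, 102.5, 190.2]
orientation: [0.353, 0.936, 0.002, 0.001]
wrist_force: [0.1, 0.1, 0.5]
gripper_width: 0.4
```

```bash
python3 - <<'E'
from h import *
rel([514,111.5,150],49.3)
c=cams()
a=crop(c["top"],215,145,80,80,5); b=crop(c["scene"],265,165,90,90,4.44)
o=np.hstack([a,b[:400]]);cv2.imwrite("pics/c2.png",o);print(o.shape)
E
```

```text
t 2.42 p [523.2 102.5 190.2] yaw 48.7 tilt [ 0.003  0.003 -1.   ] F [0.1 0.1 0.5] M [ 0.01  0.03 -0.04] w 0.4 q7 0.65
tool shift mm [12.9  0.5 40.2]
rz rad -0.011
(400, 800, 3)
```

View pics/c2.png

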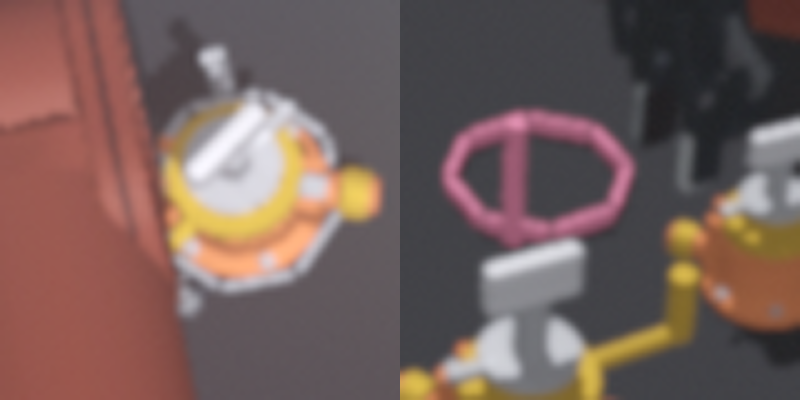

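The two fingertips are at crop (650,142) and (690,188), above and slightly inside the post (684,270), which agrees with the calculated 13 mm offset. Moving down over the post.

Emit:
jog_arm:
  steps:
    - [[0.26,0,0,0,0,-0.05,0.6],[0,0,0.7,0,0,0,0.6],[0,0,0.6,0,0,0,0.6],[0,0,0.4,0,0,0,0.6],[0,0,0.2,0,0,0,0.6],[0,0,0,0,0,0,0.6]]

```text
clock: 3.28
tcp_pos: [507.6, 126.9, 95.3]
orientation: [0.34, 0.941, 0.006, -0.0]
wrist_force: [0.1, 0.9, 0.4]
gripper_width: 0.401
```

```bash
python3 - <<'E'
from h import *
rel([514,111.5,88],49.3)
c=cams()
cv2.imwrite("pics/c3.png",crop(c["scene"],285,170,90,80,6))
E
```

```text
t 3.27 p [507.6 126.9  95.3] yaw 50.3 tilt [ 0.004  0.011 -1.   ] F [0.1 0.9 0.4] M [-0.02  0.03  0.03] w 0.401 q7 0.68
tool shift mm [-14.8  -7.9   7.1]
rz rad 0.017
```

View pics/c3.png

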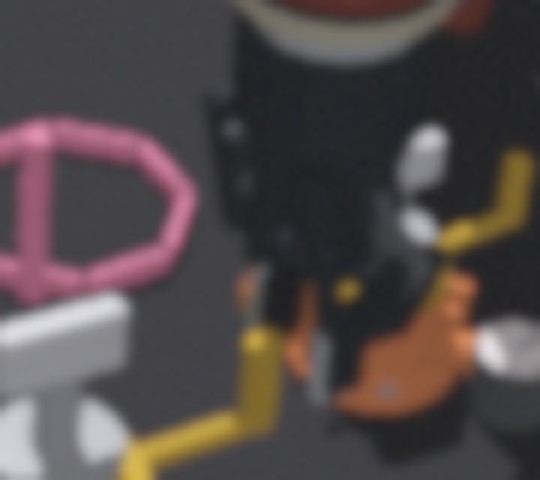

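The fingers came down about 15 mm radially outside the post. The post is at (260,370), in front of the finger gap. I'll correct sideways first, then slide in.

Emit:
jog_arm:
  steps:
    - [[0,-0.16,0,0,0,0.1,0.6],[0,0,0,0,0,0,0.6],[-0.1,0,0.05,0,0,0,0.6],[-0.1,0,0.05,0,0,0,0.6],[-0.1,0,0,0,0,0,0.6],[0,0,0,0,0,0,0.6]]

```text
clock: 4.12
tcp_pos: [516.6, 109.5, 92.5]
orientation: [0.348, 0.937, 0.007, 0.002]
wrist_force: [0.0, -0.6, -0.3]
gripper_width: 0.399
```

```bash
python3 - <<'E'
from h import *
rel([514,111.5,90],49.3)
E
```

```text
t 4.12 p [516.6 109.5  92.5] yaw 49.3 tilt [ 0.008  0.013 -1.   ] F [ 0.  -0.6 -0.3] M [-0.01 -0.02  0.01] w 0.399 q7 0.71
tool shift mm [ 3.3 -0.2  2.5]
rz rad -0.001
```

Emit:
jog_arm:
  steps:
    - [[0,-0.12,0,0,0,0,0.6],[0,-0.12,0,0,0,0,0.6],[0,-0.12,0,0,0,-0.2,0.6],[0,-0.12,0,0,0,-0.4,0.6],[0,-0.12,0,0,0,-0.4,0.6]]

```text
clock: 4.75
tcp_pos: [499.2, 86.5, 93.5]
orientation: [0.273, 0.962, 0.009, 0.005]
wrist_force: [2.8, 0.8, 0.8]
gripper_width: 0.398
```

```bash
cat >> h.py <<'E'
def lev(sign=-1):
    "lever geometry; sign -1: pushing anticlockwise (pad at +y side)"
    s,M,p=rel(None); d=p[:2]-AX; r=np.hypot(*d); th=np.arctan2(d[1],d[0])%(2*np.pi); F=np.array(s["wrist_force"])[:2]
    t=np.array([-np.sin(th),np.cos(th)]); y=np.degrees(np.arctan2(M[1,1],M[0,1]))
    print("tcp r",r.round(1),"angle-L0",round(th-L0,3),"Ftan",round(F@t,2),"Frad",round(F@(d/r),2),"yaw err rz",round(-np.radians((np.degrees(th)-90-y+90)%180-90),3))
E
python3 -c "
from h import *
lev()"
```

```text
t 4.75 p [499.2  86.5  93.5] yaw 58.4 tilt [ 0.015  0.015 -1.   ] F [2.8 0.8 0.8] M [ 0.28 -0.69 -0.05] w 0.398 q7 0.87
tcp r 94.3 angle-L0 0.308 Ftan -1.8 Frad -2.31 yaw err rz -0.15
```

Emit:
jog_arm:
  steps:
    - [[0,-0.13,-0.01,0,0,-0.6,0.6],[0,-0.13,-0.01,0,0,-0.6,0.6],[0,-0.13,-0.01,0,0,-0.6,0.6],[0,-0.13,-0.01,0,0,-0.5,0.6],[0,-0.13,-0.01,0,0,-0.5,0.6],[0,-0.13,-0.01,0,0,-0.5,0.6],[0,-0.13,-0.01,0,0,-0.5,0.6]]

```text
clock: 5.62
tcp_pos: [484.8, 40.8, 97.1]
orientation: [-0.023, 1.0, 0.008, 0.009]
wrist_force: [1.7, 1.5, 0.8]
gripper_width: 0.401
```

```bash
python3 -c "
from h import *
lev()"
```

```text
t 5.62 p [484.8  40.8  97.1] yaw 92.7 tilt [ 0.017  0.017 -1.   ] F [1.7 1.5 0.8] M [ 0.31 -0.14 -0.04] w 0.401 q7 1.53
tcp r 101.6 angle-L0 0.797 Ftan -1.3 Frad -1.82 yaw err rz -0.039
```

Emit:
jog_arm:
  steps:
    - [[-0.03,-0.13,-0.01,0,0,-0.55,0.6],[-0.03,-0.13,-0.01,0,0,-0.5,0.6],[-0.03,-0.13,-0.01,0,0,-0.5,0.6],[-0.03,-0.13,-0.01,0,0,-0.5,0.6],[-0.03,-0.13,-0.01,0,0,-0.5,0.6],[-0.03,-0.13,-0.01,0,0,-0.5,0.6],[-0.02,-0.1,0,0,0,-0.5,0.6]]

```text
clock: 6.5
tcp_pos: [500.1, -0.3, 99.0]
orientation: [-0.299, 0.954, 0.008, 0.007]
wrist_force: [-0.2, 1.8, 0.9]
gripper_width: 0.404
```

```bash
python3 -c "
from h import *
lev()"
```

```text
t 6.5 p [ 5.001e+02 -3.000e-01  9.900e+01] yaw 124.8 tilt [ 0.009  0.019 -1.   ] F [-0.2  1.8  0.9] M [ 0.3   0.13 -0.  ] w 0.404 q7 2.2
tcp r 99.3 angle-L0 1.236 Ftan -1.68 Frad -0.7 yaw err rz 0.082
```

Emit:
jog_arm:
  steps:
    - [[0,-0.1,0,0,0,-0.1,0.6],[0,0.16,0,0,0,0,0.6],[0,0,-0.4,0,0,0,0.6],[0,0,-0.8,0,0,0,0.5],[0,0,-0.6,0,0,1,0.5],[0,0,0,0,0,1,0.5],[0,0,0,0,0,1,0.5],[0,0,0,0,0,1,0.5],[0,0,0,0,0,1,0.5],[0,0,0,0,0,1,0.5],[0,0,0,0,0,1,0.5],[0,0,0,0,0,1,0.5]]

```text
clock: 8.0
tcp_pos: [490.6, 2.6, 190.2]
orientation: [0.307, 0.952, 0.009, -0.001]
wrist_force: [0.5, 0.7, 0.2]
gripper_width: 0.502
```

```bash
python3 -c "
from h import *
rel([586,49.5,180],45.7)"
```

```text
t 8.0 p [490.6   2.6 190.2] yaw 54.2 tilt [ 0.004  0.017 -1.   ] F [0.5 0.7 0.2] M [-0.02  0.03 -0.03] w 0.502 q7 0.88
tool shift mm [-50.   93.7  11.4]
rz rad 0.148
```

Emit:
jog_arm:
  steps:
    - [[0,0,0,0,0,0.95,0.5],[0,0,0,0,0,0,0.5],[-0.25,0.7,0,0,0,0,0.5],[-0.25,0.7,0,0,0,0,0.5],[-0.2,0.6,0,0,0,0,0.5],[0,0,0,0,0,0,0.5]]

```text
clock: 8.75
tcp_pos: [585.5, 52.9, 190.8]
orientation: [0.371, 0.929, 0.009, -0.002]
wrist_force: [0.0, -0.1, 0.3]
gripper_width: 0.503
```

```bash
python3 - <<'E'
from h import *
rel([586,49.5,131],45.7)
c=cams()
cv2.imwrite("pics/c4.png",crop(c["scene"],245,170,110,110,5.4))
E
```

```text
t 8.75 p [585.5  52.9 190.8] yaw 46.5 tilt [ 0.003  0.018 -1.   ] F [ 0.  -0.1  0.3] M [-0.03  0.01  0.05] w 0.503 q7 0.78
tool shift mm [-3.3 -3.  59.7]
rz rad 0.014
```

View pics/c4.png

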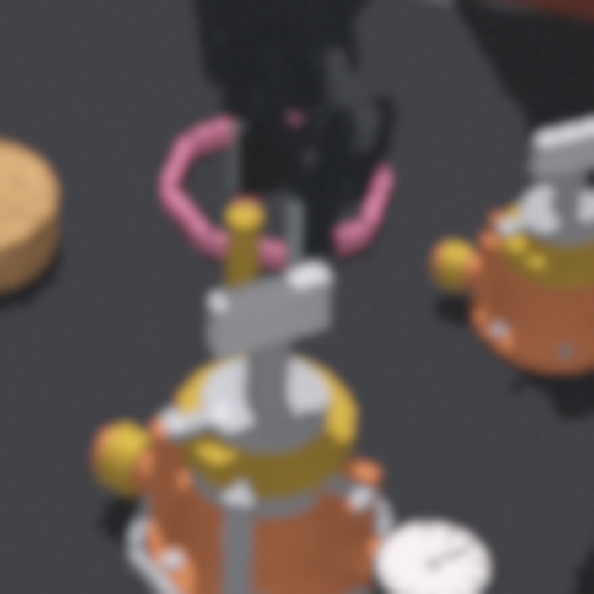

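The post has swung behind the T-bar, to (245,240). The fingers are above the T-bar, which is centred at (270,310). I'll level the tool, centre it and descend.

Emit:
jog_arm:
  steps:
    - [[-0.06,-0.06,0,0.1,-0.07,0.1,0.5],[0,0,0.4,0,0,0,0.5],[0,0,0.4,0,0,0,0.5],[0,0,0,0,0,0,0.5]]

```text
clock: 9.35
tcp_pos: [581.9, 43.9, 151.4]
orientation: [0.38, 0.925, -0.001, 0.0]
wrist_force: [1.3, 0.8, 0.7]
gripper_width: 0.5
```

```bash
python3 - <<'E'
from h import *
rel([586,49.5,131],45.7)
E
```

```text
t 9.35 p [581.9  43.9 151.4] yaw 45.3 tilt [-0.    -0.002 -1.   ] F [1.3 0.8 0.7] M [-0.01 -0.04  0.06] w 0.5 q7 0.77
tool shift mm [ 1.   6.9 20.4]
rz rad -0.007
```

Emit:
jog_arm:
  steps:
    - [[0,0.14,0,0,0,0,0.5],[0,0,0.2,0,0,0,0.5],[0,0,0.2,0,0,0,0.5],[0,0,0,0,0,0,0.5]]

```text
clock: 9.85
tcp_pos: [587.7, 49.0, 132.3]
orientation: [0.38, 0.925, -0.0, 0.001]
wrist_force: [-0.1, -0.2, -0.2]
gripper_width: 0.502
```

```bash
python3 - <<'E'
from h import *
rel([586,49.5,131],45.7)
E
```

```text
t 9.85 p [587.7  49.  132.3] yaw 45.3 tilt [ 0.002 -0.001 -1.   ] F [-0.1 -0.2 -0.2] M [ 0.02  0.03 -0.04] w 0.502 q7 0.78
tool shift mm [ 1.6 -0.9  1.3]
rz rad -0.007
```

Emit:
jog_arm:
  steps:
    - [[0,0,0,0,0,0,1],[0,0,0,0,0,0,1],[0,0,0,0,0,0,1],[0,0,0,0,0,0,1]]
  grip_force: 25

```text
clock: 10.35
tcp_pos: [587.9, 48.9, 133.0]
orientation: [0.38, 0.925, 0.0, 0.001]
wrist_force: [-1.6, -0.2, -1.0]
gripper_width: 0.134
```

```bash
python3 - <<'E'
from h import *
rel([586,49.5,131],45.7)
E
```

```text
t 10.35 p [587.9  48.9 133. ] yaw 45.3 tilt [ 0.003 -0.001 -1.   ] F [-1.6 -0.2 -1. ] M [-0.   -0.04  0.01] w 0.134 q7 0.78
tool shift mm [ 1.8 -0.9  2. ]
rz rad -0.007
```

Emit:
jog_arm:
  steps:
    - [[0,0,-0.01,0,0,-0.6,1],[0,0,-0.01,0,0,-0.8,1],[0,0,-0.01,0,0,-0.8,1],[0,0,-0.01,0,0,-0.8,1],[0,0,-0.01,0,0,-0.8,1],[0,0,-0.01,0,0,-0.8,1],[0,0,0,0,0,0,1]]

```text
clock: 11.22
tcp_pos: [587.9, 49.0, 135.4]
orientation: [0.036, 0.999, -0.0, 0.001]
wrist_force: [-0.2, 0.3, -0.4]
gripper_width: 0.136
```

```bash
python3 - <<'E'
from h import *
rel([586,49.5,131],99)
c=cams()
cv2.imwrite("pics/c5.png",np.hstack([crop(c["scene"],260,230,50,55,8),crop(c["top"],240,145,50,55,8)]))
E
```

```text
t 11.22 p [587.9  49.  135.4] yaw 85.9 tilt [ 0.003 -0.    -1.   ] F [-0.2  0.3 -0.4] M [0.1  0.01 0.1 ] w 0.136 q7 1.45
tool shift mm [1.9 0.4 4.4]
rz rad -0.229
```

View pics/c5.png

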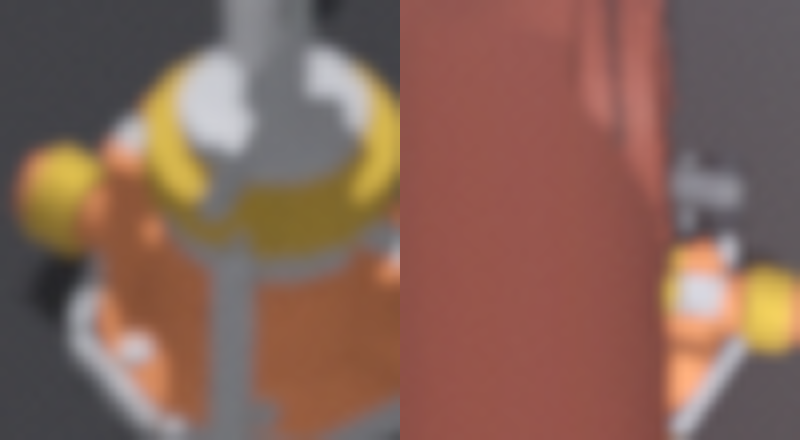

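The bar is gripped and turned. In the scene view the pointer is at (220,195), close to the mark upright at (235,240), and it still has about 0.2 rad to go. I'll turn to the estimate, then let go and check both views without the arm in the way.

Emit:
jog_arm:
  steps:
    - [[0,0,-0.01,0,0,-0.75,1],[0,0,-0.01,0,0,-0.7,1],[0,0,0,0,0,0,1],[0,0,0,0,0,0,1]]

```text
clock: 11.82
tcp_pos: [587.8, 49.1, 136.2]
orientation: [-0.069, 0.998, -0.0, 0.001]
wrist_force: [-0.7, 0.6, -0.5]
gripper_width: 0.137
```

```bash
python3 - <<'E'
from h import *
rel([587.9,49,131],99)
E
```

```text
t 11.82 p [587.8  49.1 136.2] yaw 97.9 tilt [ 0.002 -0.001 -1.   ] F [-0.7  0.6 -0.5] M [ 0.17 -0.02  0.11] w 0.137 q7 1.65
tool shift mm [-0.1 -0.1  5.2]
rz rad -0.019
```

Emit:
jog_arm:
  steps:
    - [[0,0,0,0,0,0,0.6],[0,0,0,0,0,0,0.6],[0,0,-0.5,0,0,0,0.6],[0,0,-0.6,0,0,0,0.6],[0.6,-0.5,0,0,0,0,0.6],[0.7,-0.5,0,0,0,0,0.6],[0.7,-0.5,0,0,0,0,0.6],[0,0,0,0,0,0,0.6]]

```text
clock: 12.82
tcp_pos: [496.7, -41.1, 193.2]
orientation: [-0.065, 0.998, -0.001, 0.002]
wrist_force: [0.1, 0.0, -0.8]
gripper_width: 0.4
```

```bash
python3 - <<'E'
from h import *
rel(None)
c=cams()
for n in c: cv2.imwrite(f"pics/raw6{n}.png",c[n]["image"])
cv2.imwrite("pics/c6.png",np.hstack([crop(c["scene"],255,215,65,80,6.15),crop(c["top"],230,140,65,80,6.15)]))
E
```

```text
t 12.82 p [496.7 -41.1 193.2] yaw 97.5 tilt [ 0.004 -0.001 -1.   ] F [ 0.1  0.  -0.8] M [-0.02 -0.01 -0.03] w 0.4 q7 1.71
```

View pics/c6.png

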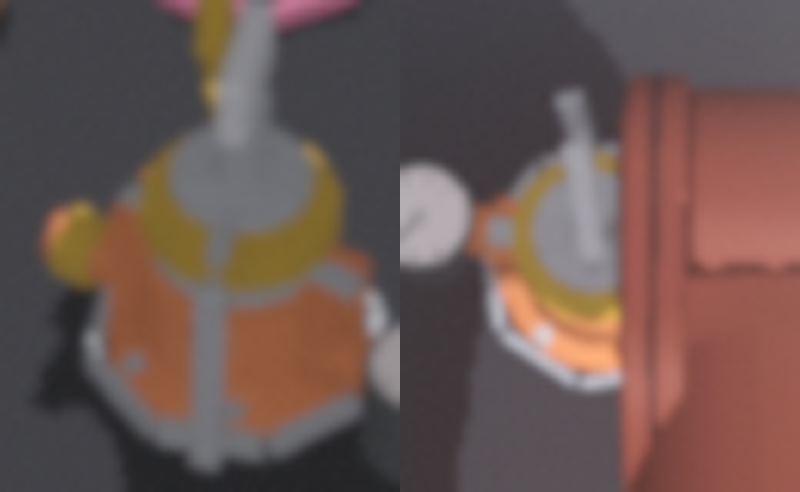

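```bash
python3 - <<'E'
from h import *
c=cams(); A=np.array([587.9,49.])
P=lambda n,r,a,z:proj(c[n],[A[0]+r*np.cos(a),A[1]+r*np.sin(a),z])[0]
sc=lambda uv:((uv-[255,215]+.4)*6.15).round(0); tp=lambda uv:((uv-[230,140]+.4)*6.15+[400,0]).round(0)
print("disc centre scene",sc(P("scene",0,0,98)),"bar top ctr top",tp(P("top",0,0,163.3)),"bar ends",tp(P("top",27,.138,163.3)),tp(P("top",-27,.138,163.3)))
for m in(.05,.1,.138,.18,.22,.26): print(m,"mark top scene",sc(P("scene",63,m,96)),"foot",sc(P("scene",63,m,0)),"ptr/tooth tip",sc(P("scene",50,m,96)),"ptr root",sc(P("scene",35,m,96)),"top: mark top",tp(P("top",63,m,96)),"tip",tp(P("top",50,m,96)))
# brightness profile across the mark and the pointer in the scene image
g=cv2.cvtColor(cv2.imread("pics/raw6scene.png"),cv2.COLOR_BGR2LAB)[...,1].astype(int)
for v in(249,252,255,257,259,262,266,272,278): print(v,g[v,278:302]-128)
E
```

```text
disc centre scene [243. 169.] bar top ctr top [586. 199.] bar ends [578. 139.] [595. 260.]
0.05 mark top scene [192. 284.] foot [187. 458.] ptr/tooth tip [203. 261.] ptr root [215. 234.] top: mark top [588.  93.] tip [590. 121.]
0.1 mark top scene [200. 286.] foot [195. 460.] ptr/tooth tip [209. 262.] ptr root [219. 235.] top: mark top [582.  94.] tip [585. 122.]
0.138 mark top scene [206. 287.] foot [201. 461.] ptr/tooth tip [214. 263.] ptr root [223. 235.] top: mark top [576.  95.] tip [581. 122.]
0.18 mark top scene [214. 288.] foot [208. 463.] ptr/tooth tip [220. 264.] ptr root [227. 236.] top: mark top [571.  96.] tip [576. 123.]
0.22 mark top scene [220. 289.] foot [214. 464.] ptr/tooth tip [225. 265.] ptr root [230. 237.] top: mark top [565.  97.] tip [572. 124.]
0.26 mark top scene [227. 290.] foot [221. 464.] ptr/tooth tip [230. 265.] ptr root [234. 237.] top: mark top [560.  98.] tip [568. 125.]
249 [4 3 2 2 3 2 2 1 1 1 1 1 1 1 1 1 1 1 1 1 1 1 1 1]
252 [9 4 2 1 2 2 2 3 2 1 1 1 1 1 1 1 1 1 1 1 1 1 2 2]
255 [15 10  4  2  2  2  2  2  2  2  1  1  1  1  1  2  1  2  2  2  2  2  2  2]
257 [19 15  9  4  2  2  2  2  2  2  1  2  1  1  2  2  2  1  2  2  2  2  2  2]
259 [20 19 15 10  5  3  2  2  3  2  1  1  1  2  1  2  2  2  2  3  2  2  2  2]
262 [19 20 20 20 18 16 12  8  4  2  1  1  1  1  1  1  2  2  1  1  1  2  3  5]
266 [19 19 20 20 20 21 20 18 11  4  1  1  2  8 14 17 19 19 19 20 20 20 20 19]
272 [16 19 20 20 20 20 19 16  9  3  1  1  3  9 16 20 21 21 21 21 20 20 20 21]
278 [19 20 21 21 21 21 19 15  8  2  1  1  3 10 16 19 20 21 20 21 21 21 21 21]
```

```bash
python3 - <<'E'
import cv2,numpy as np
b=cv2.cvtColor(cv2.imread("pics/raw6scene.png"),cv2.COLOR_BGR2LAB)[...,2].astype(int)-128
for v in range(245,264,2): print(v,b[v,278:302])
t=cv2.cvtColor(cv2.imread("pics/raw6top.png"),cv2.COLOR_BGR2GRAY).astype(int)
print("top cols 250-268")
for v in range(152,186,2): print(v,t[v,250:268])
E
```

```text
245 [20 31 35 28 15  4 -1 -2 -3 -3 -3 -3 -3 -3 -3 -3 -3 -3 -2 -2 -3 -3 -2 -3]
247 [24 33 35 33 24 12  4 -1 -3 -3 -2 -3 -3 -3 -3 -3 -3 -3 -2 -3 -3 -3 -3 -3]
249 [32 35 36 36 34 29 19  9  3  0 -2 -2 -3 -3 -3 -3 -3 -3 -3 -3 -2 -3 -2 -1]
251 [33 35 36 36 36 36 35 31 24 17  9  2 -2 -2 -3 -1 -1  0  0  1  3  5 10 15]
253 [30 33 36 36 36 36 36 37 35 31 20  7  0 -1  3 11 18 21 23 25 28 30 32 35]
255 [27 29 31 33 35 36 37 37 36 28 15  4  0  2 10 23 34 35 37 37 37 37 36 37]
257 [24 21 18 19 25 32 36 36 36 29 17  6  4  9 20 31 35 35 37 37 37 38 37 36]
259 [25 23 18 13 13 16 21 26 28 28 20 12 12 21 31 35 35 36 36 37 36 36 35 34]
261 [25 25 25 22 16 11  7  5  5  6  4  3  5 12 22 26 26 26 25 24 22 19 15 12]
263 [24 24 25 25 25 23 20 12  5 -1 -2 -3 -2  0  3  5  4  3  3  4  5  5  6  9]
top cols 250-268
152 [64 64 64 64 64 64 65 65 65 65 65 65 65 65 66 70 76 83]
154 [64 63 63 64 66 74 84 90 93 86 72 65 64 64 65 65 70 78]
156 [ 64  64  62  63  75 106 128 133 129 112  84  68  64  64  65  66  73  84]
158 [ 63  64  63  63  67  85 110 125 125 114  95  75  64  64  65  69  80  90]
160 [ 62  62  62  62  64  7
[... 286 characters left out ...]
68 [111 123 121 123 128 129 135 149 160 162 159 149 141 137 126 105  98 107]
170 [128 129 129 132 135 138 141 149 159 163 160 151 143 142 132 112 101 107]
172 [128 129 134 139 143 143 144 149 157 163 162 154 145 142 131 112 101 107]
174 [128 131 137 142 143 143 142 145 153 161 163 158 148 139 128 111 101 107]
176 [130 135 140 141 141 141 140 140 147 159 162 158 147 130 115 103 100 107]
178 [130 136 140 142 141 142 140 139 146 158 163 160 148 130 116 105 102 108]
180 [129 130 135 139 141 141 141 141 145 155 162 162 155 143 128 110 102 108]
182 [128 128 132 137 142 143 143 142 143 145 148 147 145 140 129 112 102 107]
184 [126 127 128 131 136 139 141 143 143 141 140 139 140 140 130 114 103 109]
```

Both views agree. The pointer is at 0.138 rad and the mark is at about 0.172, so the setting is 0.035 rad (about 1.7 mm) short. I'll regrip and add that.

Emit:
jog_arm:
  steps:
    - [[-0.7,0.5,0,0,0,0,0.5],[-0.7,0.5,0,0,0,0,0.5],[-0.6,0.5,0,0,0,0,0.5],[0,0,0,0,0,0,0.5]]

```text
clock: 13.52
tcp_pos: [592.3, 56.9, 191.8]
orientation: [-0.07, 0.998, -0.001, 0.002]
wrist_force: [0.3, -0.5, 0.1]
gripper_width: 0.501
```

```bash
python3 - <<'E'
from h import *
rel([587.9,49,136],97.9)
E
```

```text
t 13.53 p [592.3  56.9 191.8] yaw 98.0 tilt [ 0.003 -0.002 -1.   ] F [ 0.3 -0.5  0.1] M [-0.05  0.04 -0.1 ] w 0.501 q7 1.62
tool shift mm [ 5.6 -7.1 55.8]
rz rad 0.003
```

Emit:
jog_arm:
  steps:
    - [[0.11,-0.14,0,0,0,0,0.5],[0,0,0,0,0,0,0.5],[0,0,0.4,0,0,0,0.5],[0,0,0.4,0,0,0,0.5],[0,0,0.3,0,0,0,0.5],[0,0,0,0,0,0,0.5]]

```text
clock: 14.28
tcp_pos: [586.4, 45.0, 135.9]
orientation: [-0.068, 0.998, -0.001, 0.002]
wrist_force: [-0.7, -0.1, 0.4]
gripper_width: 0.498
```

```bash
python3 - <<'E'
from h import *
rel([587.9,49,136],97.9)
E
```

```text
t 14.28 p [586.4  45.  135.9] yaw 97.8 tilt [ 0.004 -0.002 -1.   ] F [-0.7 -0.1  0.4] M [-0.01  0.   -0.05] w 0.498 q7 1.65
tool shift mm [-2.   3.8 -0.1]
rz rad -0.002
```

Emit:
jog_arm:
  steps:
    - [[-0.04,0.08,0,0,0,0,0.5],[0,0,0,0,0,0,1],[0,0,0,0,0,0,1],[0,0,0,0,0,0,1],[0,0,0,0,0,-0.15,1],[0,0,0,0,0,-0.1,1],[0,0,0,0,0,0,1]]
  grip_force: 25

```text
clock: 15.15
tcp_pos: [588.9, 49.2, 138.0]
orientation: [-0.088, 0.996, -0.001, 0.003]
wrist_force: [0.4, -1.1, -0.7]
gripper_width: 0.13
```

```bash
python3 - <<'E'
from h import *
rel([587.9,49,136],99.9)
E
```

```text
t 15.15 p [588.9  49.2 138. ] yaw 100.1 tilt [ 0.006 -0.002 -1.   ] F [ 0.4 -1.1 -0.7] M [-0.05 -0.03 -0.01] w 0.13 q7 1.68
tool shift mm [ 1. -0.  2.]
rz rad 0.003
```

Emit:
jog_arm:
  steps:
    - [[0,0,0,0,0,0,0.6],[0,0,0,0,0,0,0.55],[0,0,-0.5,0,0,0,0.55],[0,0,-0.6,0,0,0,0.55],[0,0,0,0,0,-1,0.55],[0,0,0,0,0,-0.9,0.55],[0.6,0,0,0,0,0,0.55],[0.7,0,0,0,0,0,0.55],[0.6,0,0,0,0,0,0.55],[0,0,0,0,0,0,0.55]]

```text
clock: 16.4
tcp_pos: [502.4, 5.9, 195.0]
orientation: [-0.234, 0.972, -0.002, 0.004]
wrist_force: [0.1, -0.3, -0.4]
gripper_width: 0.451
```

```bash
sed -i 's/AX=.*/AX=np.array([587.9,49.0]); L0=2.44/' h.py; python3 - <<'E'
from h import *
rel([503,6,98],116.9)
c=cams()
cv2.imwrite("pics/c7.png",crop(c["scene"],250,165,110,110,5.4))
print((proj(c["scene"],[503,6,121])-[250,165])*5.4)
E
```

```text
t 16.4 p [502.4   5.9 195. ] yaw 117.0 tilt [ 0.009 -0.001 -1.   ] F [ 0.1 -0.3 -0.4] M [ 0.02 -0.05 -0.02] w 0.451 q7 1.96
tool shift mm [ 0.1  0.3 97. ]
rz rad 0.002
[[214.82751757 238.72775453]]
```

View pics/c7.png

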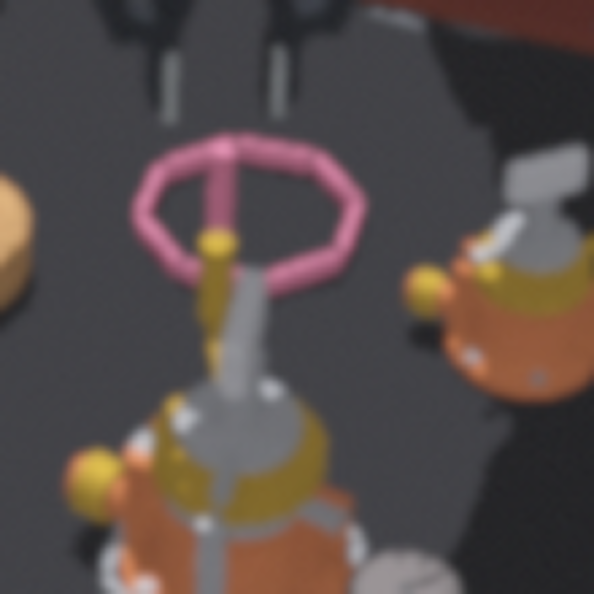

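The post top is at (217,240), against a predicted (215,239), and the fingers straddle it. The pointer lines up with the mark. Descending.

Emit:
jog_arm:
  steps:
    - [[0,0,0.4,0,0,0,0.55],[0,0,0.5,0,0,0,0.55],[0,0,0.1,0,0,0,0.55],[0,0,0,0,0,0,0.55]]

```text
clock: 17.0
tcp_pos: [508.0, 9.5, 144.9]
orientation: [-0.236, 0.972, -0.002, 0.006]
wrist_force: [0.6, -0.7, -0.1]
gripper_width: 0.45
```

```bash
python3 - <<'E'
from h import *
rel([503,6,98],116.9)
E
```

```text
t 17.0 p [508.    9.5 144.9] yaw 117.3 tilt [ 0.012 -0.001 -1.   ] F [ 0.6 -0.7 -0.1] M [-0.    0.05 -0.02] w 0.45 q7 1.98
tool shift mm [ 6.6 -0.5 46.9]
rz rad 0.006
```

Emit:
jog_arm:
  steps:
    - [[0.15,0,0,0,0,0,0.6],[0,0,0,0,0,0,0.6],[0.02,0,0.3,0,0,0,0.6],[0.02,0,0.3,0,0,0,0.6],[0.02,0,0.3,0,0,0,0.6],[0,0,0,0,0,0,0.6]]

```text
clock: 17.75
tcp_pos: [499.3, 4.5, 97.8]
orientation: [-0.236, 0.972, -0.002, 0.007]
wrist_force: [0.5, -0.4, -0.4]
gripper_width: 0.399
```

```bash
python3 - <<'E'
from h import *
rel([503,6,98],116.9); lev()
E
```

```text
t 17.75 p [499.3   4.5  97.8] yaw 117.3 tilt [ 0.014 -0.001 -1.   ] F [ 0.5 -0.4 -0.4] M [-0.04  0.01  0.  ] w 0.399 q7 2.0
tool shift mm [-4.  -0.4 -0.1]
rz rad 0.006
t 17.75 p [499.3   4.5  97.8] yaw 117.3 tilt [ 0.014 -0.001 -1.   ] F [ 0.5 -0.4 -0.4] M [-0.04  0.01  0.  ] w 0.399 q7 2.0
tcp r 99.1 angle-L0 1.167 Ftan 0.57 Frad -0.24 yaw err rz 0.01
```

Emit:
jog_arm:
  steps:
    - [[-0.04,0.14,0,0,0,0.1,0.6],[-0.03,0.14,0,0,0,0.5,0.6],[0,0.14,0.01,0,0,0.5,0.6],[0,0.14,0.01,0,0,0.5,0.6],[0,0.14,0.01,0,0,0.5,0.6],[0,0.14,0.01,0,0,0.5,0.6]]

```text
clock: 18.5
tcp_pos: [490.1, 48.0, 97.4]
orientation: [-0.035, 0.999, -0.001, 0.009]
wrist_force: [0.7, -1.8, 0.4]
gripper_width: 0.397
```

```bash
python3 -c "
from h import *
lev()"
```

```text
t 18.5 p [490.1  48.   97.4] yaw 94.0 tilt [ 0.017 -0.001 -1.   ] F [ 0.7 -1.8  0.4] M [-0.23 -0.09  0.03] w 0.397 q7 1.5
tcp r 97.8 angle-L0 0.712 Ftan 1.8 Frad -0.68 yaw err rz 0.059
```

Emit:
jog_arm:
  steps:
    - [[0,0.1,0.01,0,0,0.5,0.6],[0,0.1,0.01,0,0,0.5,0.6],[0,0.1,0.01,0,0,0.4,0.6]]

```text
clock: 18.88
tcp_pos: [491.1, 63.9, 97.1]
orientation: [0.075, 0.997, -0.0, 0.01]
wrist_force: [1.8, -4.4, -2.2]
gripper_width: 0.397
```

```bash
python3 -c "
from h import *
lev()"
```

```text
t 18.88 p [491.1  63.9  97.1] yaw 81.4 tilt [ 0.02  -0.002 -1.   ] F [ 1.8 -4.4 -2.2] M [-0.9  -0.29 -0.01] w 0.397 q7 1.25
tcp r 97.9 angle-L0 0.549 Ftan 4.12 Frad -2.43 yaw err rz 0.003
```

Emit:
jog_arm:
  steps:
    - [[0,0.09,0.01,0,0,0.3,0.6],[0,0.09,0.01,0,0,0.3,0.6]]

```text
clock: 19.12
tcp_pos: [492.9, 71.6, 96.5]
orientation: [0.122, 0.992, -0.001, 0.011]
wrist_force: [0.1, -6.1, -1.1]
gripper_width: 0.398
```

```bash
python3 -c "
from h import *
lev()"
```

```text
t 19.12 p [492.9  71.6  96.5] yaw 76.0 tilt [ 0.021 -0.005 -1.   ] F [ 0.1 -6.1 -1.1] M [-1.31 -0.04 -0.03] w 0.398 q7 1.13
tcp r 97.6 angle-L0 0.468 Ftan 5.93 Frad -1.49 yaw err rz -0.011
```

Emit:
jog_arm:
  steps:
    - [[0,0.09,0.01,0,0,0.3,0.6],[0,0.09,0.01,0,0,0.3,0.6],[0,0.09,0.01,0,0,0.3,0.6]]

```text
clock: 19.5
tcp_pos: [496.4, 80.8, 95.6]
orientation: [0.194, 0.981, -0.003, 0.01]
wrist_force: [-2.8, -7.8, 3.7]
gripper_width: 0.401
```

```bash
python3 -c "
from h import *
lev()"
```

```text
t 19.5 p [496.4  80.8  95.6] yaw 67.7 tilt [ 0.019 -0.01  -1.   ] F [-2.8 -7.8  3.7] M [-1.77  0.51 -0.08] w 0.401 q7 0.97
tcp r 96.8 angle-L0 0.367 Ftan 8.26 Frad 0.14 yaw err rz -0.055
```

Emit:
jog_arm:
  steps:
    - [[0,0.1,0,0,0,0.1,0.6],[0,0.1,0,0,0,0.2,0.6]]

```text
clock: 19.75
tcp_pos: [498.4, 86.4, 95.3]
orientation: [0.218, 0.976, -0.006, 0.009]
wrist_force: [-2.6, -8.9, 0.7]
gripper_width: 0.401
```

```bash
python3 -c "
from h import *
lev()"
```

```text
t 19.75 p [498.4  86.4  95.3] yaw 64.8 tilt [ 0.015 -0.015 -1.   ] F [-2.6 -8.9  0.7] M [-1.93  0.53 -0.1 ] w 0.401 q7 0.91
tcp r 97.0 angle-L0 0.305 Ftan 9.2 Frad -1.0 yaw err rz -0.045
```

Emit:
jog_arm:
  steps:
    - [[0,0.1,0,0,0,0.1,0.6],[0,0.1,0,0,0,0.2,0.6]]

```text
clock: 20.0
tcp_pos: [500.5, 91.1, 94.7]
orientation: [0.243, 0.97, -0.009, 0.007]
wrist_force: [-3.1, -8.2, 2.3]
gripper_width: 0.398
```

```bash
python3 -c "
from h import *
lev()"
```

```text
t 20.0 p [500.5  91.1  94.7] yaw 61.8 tilt [ 0.009 -0.022 -1.   ] F [-3.1 -8.2  2.3] M [-2.07  0.87 -0.05] w 0.398 q7 0.85
tcp r 97.1 angle-L0 0.252 Ftan 8.76 Frad -0.75 yaw err rz -0.043
```

Emit:
jog_arm:
  steps:
    - [[0,0.12,0,0,0,0,0.6]]

```text
clock: 20.12
tcp_pos: [501.6, 94.3, 94.3]
orientation: [0.245, 0.969, -0.011, 0.005]
wrist_force: [-9.0, -9.6, 6.2]
gripper_width: 0.405
```

```bash
python3 -c "
from h import *
lev(); s=readout.get_state(); print(np.array(s['dq']).round(3), np.array(s['tau']).round(2)[[0,2,4,6]], s['clock'])"
```

```text
t 20.12 p [501.6  94.3  94.3] yaw 61.6 tilt [ 0.005 -0.025 -1.   ] F [-9.  -9.6  6.2] M [-2.07  1.94 -0.12] w 0.405 q7 0.84
tcp r 97.5 angle-L0 0.218 Ftan 12.66 Frad 3.52 yaw err rz -0.012
[-0.03   0.062 -0.017 -0.059 -0.003  0.043 -0.06 ] [-3.63 -0.81 -1.91  0.01] 20.125
```

While the lever was moving I read 12.7 N from force and about 12.9 N from moment, which is snug. I'll stop here, back off and lift clear.

Emit:
jog_arm:
  steps:
    - [[0,-0.18,0,0,0,0,0.6],[0,0,0,0,0,0,0.6]]

```text
clock: 20.38
tcp_pos: [497.3, 86.7, 95.0]
orientation: [0.245, 0.969, -0.011, 0.006]
wrist_force: [0.2, -0.2, -0.3]
gripper_width: 0.397
```

```bash
python3 -c "
from h import *
lev()"
```

```text
t 20.38 p [497.3  86.7  95. ] yaw 61.6 tilt [ 0.006 -0.024 -1.   ] F [ 0.2 -0.2 -0.3] M [ 0.05  0.04 -0.03] w 0.397 q7 0.85
tcp r 98.2 angle-L0 0.307 Ftan 0.11 Frad -0.31 yaw err rz -0.101
```

Emit:
jog_arm:
  steps:
    - [[0,0,-0.3,0,0,0,0.6],[0,0,-0.6,0,0,0,0.6],[0,0,-0.8,0,0,0,0.6],[0,0,-0.6,0,0,0,0.6],[0.7,0,0,0,0,0,0.6],[0.9,0,0,0,0,0,0.6],[0.7,0,0,0,0,0,0.6],[0,0,0,0,0,0,0.6]]

```text
clock: 21.38
tcp_pos: [395.3, 148.9, 221.7]
orientation: [0.245, 0.969, -0.006, 0.011]
wrist_force: [0.6, -0.1, 0.8]
gripper_width: 0.4
```

```bash
python3 - <<'E'
from h import *
rel(None)
c=cams()
cv2.imwrite("pics/c8.png",np.hstack([crop(c["scene"],255,210,80,85,5),crop(c["top"],220,140,80,85,5)]))
cv2.imwrite("pics/full8.png",c["scene"]["image"])
img=c["scene"]["image"];lab=cv2.cvtColor(img,cv2.COLOR_BGR2LAB).astype(int)-128
for v in range(250,264,2): print(v,lab[v,278:302,2])
for v in (268,272): print(v,lab[v,278:302,1])
A=[587.9,49]
for m in(.14,.175,.21): print(m,[proj(c["scene"],[A[0]+r*np.cos(m),A[1]+r*np.sin(m),z])[0].round(1) for r,z in((63,58),(50,96),(42,96))])
E
```

```text
t 21.38 p [395.3 148.9 221.7] yaw 61.6 tilt [ 0.018 -0.017 -1.   ] F [ 0.6 -0.1  0.8] M [-0.02 -0.   -0.02] w 0.4 q7 0.54
250 [48 55 57 57 55 50 35 18  7  2 -2 -2 -3 -3 -3 -3 -3 -3 -2 -3 -2 -1  0  2]
252 [44 52 55 57 55 50 43 37 31 20  7  0 -2 -3 -3  1  5  6  7  8 11 15 20 25]
254 [33 42 50 55 56 55 53 47 35 16  3 -1 -2 -3  1 13 28 32 33 34 34 35 35 36]
256 [31 35 41 45 48 52 53 52 44 25  7  0 -1  1 11 28 35 36 36 36 36 36 37 37]
258 [32 33 34 35 36 39 43 46 46 40 27 14 10 15 27 35 36 37 36 37 37 37 37 37]
260 [28 28 29 28 29 31 33 29 20 13  6  3  3  9 24 35 37 37 36 36 37 37 37 36]
262 [25 25 25 26 25 25 24 15  6  0 -2 -3 -2  1 12 28 35 35 35 33 32 32 31 29]
268 [20 19 20 20 20 20 19 16  9  4  1  1  3  8 15 19 20 20 21 21 20 20 20 19]
272 [13 18 20 20 20 21 19 16  9  3  1  1  3  9 16 20 21 21 21 21 21 21 20 21]
0.14 [array([287.9, 272.9]), array([289.5, 257.4]), array([290.2, 255. ])]
0.175 [array([288.8, 273.1]), array([290.2, 257.5]), array([290.8, 255.1])]
0.21 [array([289.7, 273.2]), array([291. , 257.6]), array([291.5, 255.2])]
```

View pics/c8.png

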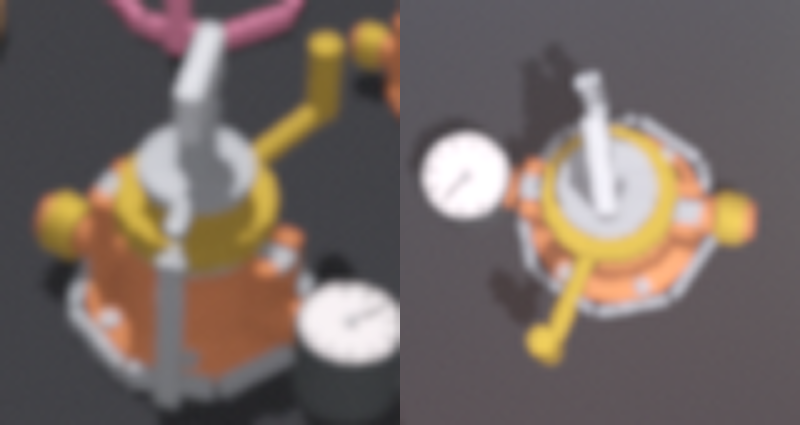

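The final view shows the T-bar and pointer line running straight into the mark: top (605,205) to (590,85), scene pointer (175,225) above the mark at (170,260). The lever is back at about 0.31 rad, nothing is being touched, and the surroundings are undisturbed. Handing in.

```bash
python3 -c "
from h import *
c=cams(); p=atz(c['top'],(220+145/5-.4,140+338/5-.4),114)[:2]-AX; print(np.hypot(*p), np.arctan2(p[1],p[0])-L0)
workorder.sign_off()"
```

```text
94.78606261380348 0.32233623385760346
the job is handed in; nothing more can be done
```

The job is done and handed in at about 21.5 s of the 64 s allowed. I loosened the lock ring, turned the adjuster to the setting mark, then retightened the ring.

- **Loosening:** I swung the lever on the middle-sized regulator anticlockwise to about 1.18 rad.
- **Setting:** The first turn came out about 0.035 rad short in both camera views, so I regripped the T-bar and corrected it. The bar was left at about 0.176 rad against a mark measured at 0.172–0.177. The last pictures show the pointer lined up with the mark to within about 0.02 rad.
- **Tightening:** The ring bit at about 0.7 rad. I stopped at about 0.31 rad, where the push while moving read 12.7 N from the force and about 12.9 N from the moment. The final top picture puts the lever at 0.32 rad, which agrees.

**Check that disagreed:** the row before the last read only 8.8 N by force (10.2 N by moment), probably because the lever had almost stopped. Projecting the first bite readings forward at 1 N per 3 mm gives about 14.6 N. The true push is therefore uncertain by 1 to 2 N. It could lie slightly above the 10–13 N snug range, but should be below the 16 N overstrain limit.

The robot is clear and touching nothing. Wrist force stayed below about 15 N in every reading I took. The measuring mug, carton, coasters and pink look-alike were not approached; I did not measure their final positions.

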